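# Open the ratchet bottle clamp

### The arm

A 6-joint arm with a two-finger parallel gripper is mounted at the origin on a cart in front of the work surface, level with it; the furniture and walls round the work are solid. World frame = base frame: x ahead of the robot, y to its left, z up, the work surface at z = 0. Lengths are in m, angles in rad, forces in N, time in s.
With the tool pointing down it reaches from about 0.35 to 0.775 m from the base axis. Payload 5.5 kg.
Tool frame: the origin (TCP) lies between the finger pads; the fingertips stand 22 mm ahead of it and the grasp point (between the pads) lies 3 mm ahead of it; z points along the fingers, y is the line along which they close (so a half turn about z gives the same grasp; the last joint's range is limited). The gripper opens to 85 mm and grips with 20 to 120 N. Pads are 22 mm wide; open, the fingers measure 114 mm over their backs; the gripper's body (76 mm by 85 mm) begins 54 mm behind the grasp point. The pads swing forward as they close: fully open they stand 13 mm farther back than shut.
Start: joints at [1.191, 0.313, 0.046, 1.304, 0, 1.431], TCP at [0.137, 0.559, 0.253] pointing down, gripper open.
Joint ranges: [-2.76, 2.76], [-0.86, 1.69], [-1.03, 1.26], [-2.2, 2.34], [-1.47, 1.5], [-3.14, 3.14]. Speed limits (rad/s): [2.57, 2.57, 3.14, 3.14, 3.14, 3.14].

### API

Orientations are given as a unit quaternion [w, x, y, z].
In Python, from workcell import env, cams, readout gives the robot as it stands (env), with the cameras (cams) and the readings (readout).
- The arm moves only by the tool tcp_steps, called after "Call:" by a JSON object that holds its "op" and its "data". Schema: {"type":"object","properties":{"motion":{"type":"object","properties":{"tx":{"type":"array","items":{"type":"number"},"minItems":1,"maxItems":8},"ty":{"type":"array","items":{"type":"number"},"minItems":1,"maxItems":8},"tz":{"type":"array","items":{"type":"number"},"minItems":1,"maxItems":8},"wx":{"type":"array","items":{"type":"number"},"minItems":1,"maxItems":8},"wy":{"type":"array","items":{"type":"number"},"minItems":1,"maxItems":8},"wz":{"type":"array","items":{"type":"number"},"minItems":1,"maxItems":8}},"additionalProperties":false,"required":["tx","ty","tz","wx","wy","wz"]},"jaw":{"type":"number"},"grip_n":{"type":"number"},"only":{"type":"string"},"quiet":{"type":"boolean"},"lines":{"type":"string"}},"required":["motion"],"additionalProperties":false}. motion is an object with one list for each field, all of the same length, 1 to 8, a row being the entries at one place: tx, ty, tz (the shift in parts of the range, where 1.0 means 0.8 m), wx, wy, wz (a rotation vector in fractions of the full range, 1 being pi/2 rad); each row is the pose to reach, as a shift and turn from the pose commanded when the call began, along the tool's axes at that moment; what a row does not reach only later rows make up. A row lasts 1/8 s, in which the tool goes at most 0.0625 m and 0.188 rad, less where a joint would pass 70% of its speed; a pose out of reach is approached as far as the arm can. jaw is the finger opening in m, set as the call begins (left out keeps the last). The fingers move at their own pace and stop on an object; grip_n is the grip in N (left out, the last holds). Time passes only in rows, so rows that do not move let the fingers close. The tool returns the time, the measured TCP pose, the force, the opening and the grip force at its end. only (a regular expression) keeps the lines of the reply that match it, lines (a string "A,B") keeps lines A to B, and quiet returns only ok. No shift or turn number may pass 1 either way. Input that does not fit is refused with a message, and nothing moves.
- readout.get_state(): the state, without advancing time (a new reading comes with each control period).
- cams.read_camera(name): name is "side" or "top"; returns a dict with "image" (384x512x3 uint8, red, green, blue), "K" (3x3 intrinsics, pixels), "D" ([k1, k2, p1, p2, k3] as OpenCV has them; the pictures are not rectified), "R" (3x3) and "t" (3): a world point X has camera coordinates R X + t. Camera axes: x right, y down, z forward; pixel columns grow to the right and rows downward; lengths in m; the calibration is good to about 2 mm. A picture is of the moment at which its call begins. There is no depth.
- env.hand_in(): hands the job in; it is judged then, once.
The state is a dict: "clock": time; "joint_pos": joint angles; "qvel": joint speeds; "tau": joint torques, N m; "tcp_pos": TCP position; "orientation": TCP orientation; "wrist_force": force on the tool from outside, world axes, zero at the start; "ft_torque": the same for the moment, N m; "finger_gap": finger opening in m; "grip_force": force on a finger pad.
Only numpy, scipy, OpenCV 4.12 (cv2) and the standard library are available. Lean on these libraries where they do the work, as an engineer would, in place of code of your own. Each camera call takes 0.05 s, during which the arm holds its last target. There are 200 camera calls.

### The job

Open the blue bottle clamp on the bench: press its red ratchet release down and, keeping it pressed, push the sliding jaw back along its bars, away from the dropper bottles, until it is fully home against the far end block; then let go so that the release springs up again. Do not pick up, knock over or shift the three dropper bottles standing in the clamp.

Things in the scene. Friction and masses are not known exactly. Their poses are not given: they have to be found in the camera images.
- bottle_clamp: blue and grey bench clamp, fixed: grey base plate 104 mm (x) by 400 mm (y), 10 mm thick, a fixed jaw at its +y end and an end block at its -y end, both 100 mm wide and 59 mm high, joined by two steel bars along y. Origin: centre of the base's underside, on the bench; z up, y along the bars from end block to fixed jaw, so the jaw opens along -y. Yaw within 0.4 rad either way.
- jaw (a joint): sliding jaw on the bars, 100 mm wide, in m: 0 = nearest the bottles, 0.156 = fully open, against the end block (along the clamp's -y). Starts at 0 to 0.06. Friction about 2 N, but saw teeth (9 mm pitch) catch it within 9 mm when it is pushed open with the release up, and make it stiff the other way; they hold against at least 50 N. Stays where it is left.
- release (a joint): red release plate on top of the sliding jaw; travels straight down, 0 = up, 0.010 = fully down (m). The jaw is free of the teeth from about 0.0065. Spring: 4 N at the top, 8 N fully down. Let go, it springs up, but may stop anywhere from 0 to 0.006 where the pawl rests on the slope of a tooth (so also at the start); with the jaw home it comes right up.
- release_top (a point): centre of the top face of the red release plate, 60 mm (across the clamp) by 44 mm (along it), 74 mm above the bench when right up, 64 mm fully down; rides on the jaw and goes down with the plate. Only the push wall and the bottles stand higher near it; fully down it is still higher than the jaw plate in front of it (60 mm).
- push_face (a point): point on the sliding jaw's push wall, on its upright face that looks to the bottles (the clamp's +y), 88 mm above the bench. The wall stands right behind the release plate, 72 mm wide, up to 102 mm above the bench, its face 25 mm along the clamp's -y from release_top. Push here along the clamp's -y.
- reagent_red_1: small white dropper bottle with a red cap, 32 mm across, 76 mm high, about 30 g, loose; stands upright on the base plate between the fixed jaw and the sliding jaw. Origin: centre of its underside.
- reagent_red_2: small white dropper bottle with a red cap, 32 mm across, 82 mm high, about 30 g, loose; stands upright in the same row. Origin: centre of its underside.
- reagent_pink: small white dropper bottle with a pink cap, 32 mm across, 82 mm high, about 30 g, loose; stands upright in the same row. Origin: centre of its underside.

How it is judged:
By the outcome, as a careful person would: the job done as asked, in the order asked, and still so for the second after the job is handed in, with the robot touching nothing.
It also fails if it takes over 32 s, if anything falls off the work surface, if the arm or the gripper's body presses on something with over 40 N, if the wrist force passes 120 N, or if a joint passes its speed limit or range.

## Working session

There is one attempt and no reset: what is moved stays moved. The work goes in short steps, Python scripts to look and compute and a tool call to move; the robot and the scene stay as the last step left them, time stands still between calls to the robot, and variables do not carry over. Pictures are saved under pics/ and viewed, at most 10 in all, crops included, and the job is handed in when it is done.

```bash
ls; mkdir -p pics
```

Run:
```python
from workcell import env, cams, readout
import cv2,pickle
d={}
for n in("side","top"):
    c=cams.read_camera(n);d[n]=c;cv2.imwrite(f"pics/{n}0.png",c["image"][:,:,::-1])
    print(n,c["K"],c["D"],c["R"],c["t"])
pickle.dump(d,open("c0.pkl","wb"))
s=readout.get_state();print(s)
```

```text
pics
workcell.py
side [[391.19000475   0.         252.53698191]
 [  0.         391.19000475 195.72684718]
 [  0.           0.           1.        ]] [-0.07842416  0.          0.          0.          0.        ] [[ 0.87683452 -0.48079073  0.0012229 ]
 [-0.31987261 -0.58525779 -0.74508713]
 [ 0.3589467   0.65292695 -0.66696602]] [-0.43394801  0.28139715  0.65900796]
top [[384.55553134   0.         253.24937557]
 [  0.         384.55553134 196.38554418]
 [  0.           0.           1.        ]] [-0.05684267  0.          0.          0.          0.        ] [[ 0.00646309 -0.99994679  0.00804051]
 [-0.98349667 -0.00781022 -0.18075757]
 [ 0.18081075 -0.00673956 -0.98349481]] [0.07166369 0.55517885 0.83358198]
{'clock': 0.1, 'joint_pos': array([1.19141203e+00, 3.13944152e-01, 4.51310277e-02, 1.30358012e+00,
       3.84540993e-06, 1.43118913e+00]), 'qvel': array([-1.12182702e-03, -1.94523468e-03,  2.13157861e-03, -2.29911389e-04,
       -9.32142822e-05, -6.62877923e-04]), 'tau': array([ 3.10096082e-03, -4.81724811e+01,  2.99244905e+01,  1.27894440e-02,
       -8.94520008e-05,  2.13837801e-07]), 'tcp_pos': array([0.13642   , 0.55817849, 0.25250299]), 'orientation': array([-2.06736797e-04,  1.19601523e-01,  9.92821655e-01, -7.71230213e-04]), 'wrist_force': array([0.54693379, 0.0009832 , 0.27938357]), 'ft_torque': array([-0.06613799, -0.00872233, -0.0212767 ]), 'grip_force': 0.0, 'finger_gap': 0.08551423233297843}
```

View pics/side0.png

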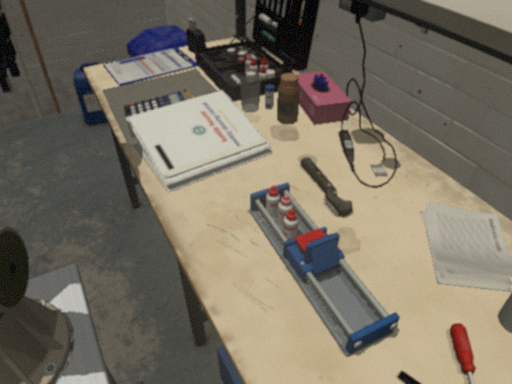

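View pics/top0.png

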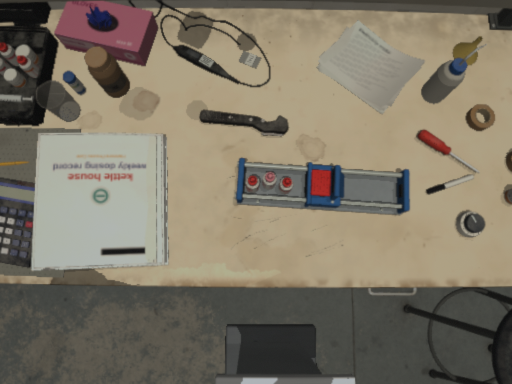

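The top view shows the clamp at columns 237-410, rows 157-213, with the end block on the right. The red plate is near (320,183), with the push wall to its right at u≈337, and the bottle caps are at (253,182), (270,177) and (286,183). In the side view the plate is near (310,240) and the wall near (322,252). I'll crop both views and measure.

Create h.py:
```python
import cv2,pickle,numpy as np
def ray(c,uv):
    p=cv2.undistortPoints(np.array(uv,float).reshape(-1,1,2),c["K"],np.array(c["D"]))[:,0]
    d=np.c_[p,np.ones(len(p))]@c["R"]; return -c["R"].T@c["t"],d
def onz(c,uv,z):
    o,d=ray(c,uv); return o+d*((z-o[2])/d[:,2])[:,None]
def tri(a,ua,b,ub):
    o,d=ray(a,ua);p,e=ray(b,ub);out=[]
    for x,y in zip(d,e):
        s=np.linalg.lstsq(np.c_[x,-y],p-o,rcond=None)[0]
        A=o+s[0]*x;B=p+s[1]*y; out.append([*((A+B)/2),np.linalg.norm(A-B)])
    return np.array(out)
def proj(c,X): return cv2.projectPoints(np.array(X,float).reshape(-1,1,3),cv2.Rodrigues(c["R"])[0],c["t"],c["K"],np.array(c["D"]))[0][:,0]
def blobs(c,lo,hi,roi,amin=15):
    h=cv2.cvtColor(c["image"],cv2.COLOR_RGB2HSV);m=cv2.inRange(h,lo,hi)
    if lo[0]==0:m|=cv2.inRange(h,(170,*lo[1:]),(180,255,255))
    k=np.zeros_like(m);k[roi[1]:roi[3],roi[0]:roi[2]]=255;m&=k
    for q in cv2.findContours(m,0,cv2.CHAIN_APPROX_NONE)[0]:
        if cv2.contourArea(q)>=amin:
            M=cv2.moments(q);r=cv2.minAreaRect(q)
            yield (M["m10"]/M["m00"],M["m01"]/M["m00"]),cv2.contourArea(q),r,cv2.boxPoints(r)
```

Run:
```python
from h import *
np.set_printoptions(precision=4,suppress=True)
d=pickle.load(open("c0.pkl","rb"))
R={"side":(240,175,405,355),"top":(230,150,415,220)}
for n,z in(("side",None),("top",None)):
    print(n,"cam",-d[n]["R"].T@d[n]["t"])
    for nm,lo,hi in(("red",(0,120,80),(10,255,255)),("blue",(100,120,50),(125,255,255))):
        for b in blobs(d[n],lo,hi,R[n]):print(nm,np.round(b[0],1),b[1],"rect",np.round(b[2][1],1),np.round(b[3],1).tolist())
i=d["top"]["image"][150:220,230:415,::-1];a=cv2.resize(i,None,fx=4,fy=4,interpolation=2)
i=d["side"]["image"][180:355,245:400,::-1];b=cv2.resize(i,None,fx=3.4,fy=3.4,interpolation=2)
cv2.imwrite("pics/ct.png",a);cv2.imwrite("pics/cs.png",b)
```

```text
side cam [ 0.234  -0.4742  0.6497]
red [308.6 237.4] 277.0 rect [16.1 27.6] [[293.6000061035156, 237.6999969482422], [316.20001220703125, 221.89999389648438], [325.3999938964844, 235.0], [302.79998779296875, 250.8000030517578]]
red [291.  214.2] 64.5 rect [9.2 9.4] [[284.5, 213.3000030517578], [292.3999938964844, 208.10000610351562], [297.5, 215.6999969482422], [289.6000061035156, 220.89999389648438]]
red [272.9 191. ] 49.5 rect [8.5 8.5] [[267.0, 191.0], [273.0, 185.0], [279.0, 191.0], [273.0, 197.0]]
blue [374.6 328. ] 414.5 rect [14.8 54.1] [[346.6000061035156, 336.20001220703125], [395.0, 312.0], [401.6000061035156, 325.20001220703125], [353.20001220703125, 349.3999938964844]]
blue [306.8 266.9] 49.5 rect [ 7. 13.] [[299.0, 264.0], [312.0, 264.0], [312.0, 271.0], [299.0, 271.0]]
blue [295.7 252.7] 114.0 rect [18.4  8.6] [[287.79998779296875, 247.3000030517578], [295.1000061035156, 242.89999389648438], [304.6000061035156, 258.6000061035156], [297.20001220703125, 263.1000061035156]]
blue [321.2 240.3] 59.5 rect [ 3.5 31.4] [[306.79998779296875, 243.89999389648438], [336.20001220703
[... 287 characters left out ...]
176.0], [256.0, 184.0], [248.0, 184.0]]
red [320.5 182.4] 453.0 rect [26. 19.] [[311.0, 169.0], [330.0, 169.0], [330.0, 195.0], [311.0, 195.0]]
blue [405.3 190.6] 178.5 rect [ 8.7 42.6] [[399.0, 212.0], [403.1000061035156, 169.60000610351562], [411.79998779296875, 170.5], [407.6000061035156, 212.8000030517578]]
blue [326.1 188.9] 626.5 rect [36.1 42.1] [[305.6000061035156, 205.0], [307.6000061035156, 162.89999389648438], [343.6000061035156, 164.5], [341.70001220703125, 206.60000610351562]]
blue [240.3 180.2] 170.5 rect [ 5.4 42.2] [[236.3000030517578, 200.89999389648438], [239.1999969482422, 158.6999969482422], [244.60000610351562, 159.10000610351562], [241.6999969482422, 201.3000030517578]]
```

View pics/ct.png

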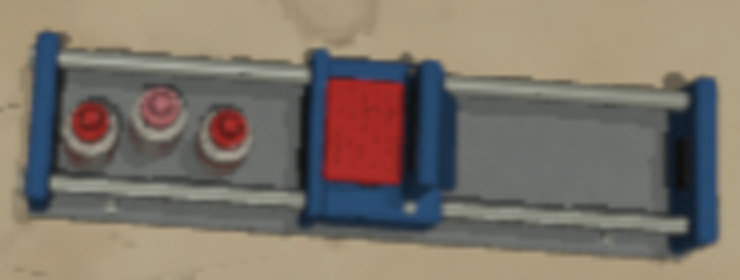

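View pics/cs.png

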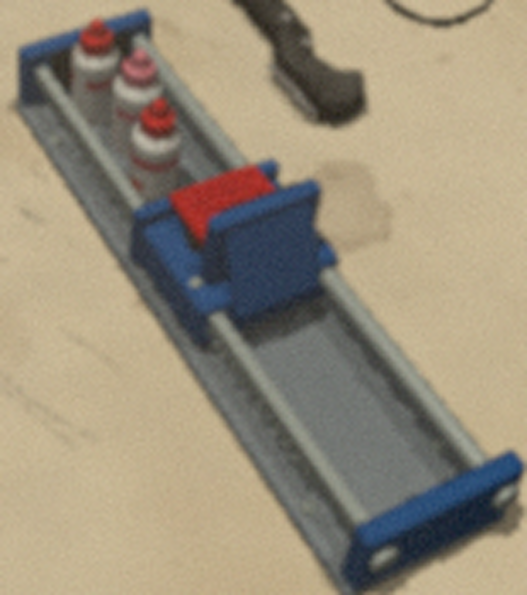

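The crops show the plate corners clearly: (326,79), (404,81), (401,185) and (323,181) in the top crop, with (171,192) and (265,167) as the bottle-side edge in the side crop. The wall stands behind it with a narrow gap, and the jaw has about 60 mm of free base behind it. Next I'll triangulate.

Run:
```python
from h import *
np.set_printoptions(precision=4,suppress=True)
d=pickle.load(open("c0.pkl","rb"));T,S=d["top"],d["side"]
t=lambda q:np.array(q,float)/4+[230-.375,150-.375]
s=lambda q:np.array(q,float)/3.4+[245-.35,180-.35]
print("plate front (hi x, lo x)\n",tri(T,t([[325,79],[323,181]]),S,s([[265,167],[171,194]])))
print("wall top bottle-side corners (hi x, lo x)\n",tri(T,t([[419,62],[416,190]]),S,s([[316,181],[206,222]])))
print("red cap tops (near jaw, far)\n",tri(T,t([[229,128],[92,122]]),S,s([[158,112],[97,34]])))
pl=onz(T,t([[325,79],[404,81],[401,186],[323,181]]),.072);print("plate@.072\n",pl,pl.mean(0))
cen=onz(T,[[320.5,182.4]],.072);print("centroid",cen)
# clamp axis from end-block tops at z=.059
e=onz(T,t([[698,78],[716,80],[712,244],[690,240],[40,33],[60,34],[45,205],[28,205]]),.059);print("blocks\n",e)
print("bars",onz(T,t([[62,60],[688,101],[52,184],[688,226]]),.045))
```

```text
plate front (hi x, lo x)
 [[ 0.621  -0.0586  0.0644  0.0102]
 [ 0.5582 -0.0541  0.0702  0.0058]]
wall top bottle-side corners (hi x, lo x)
 [[ 0.6206 -0.1049  0.0968  0.0055]
 [ 0.5482 -0.1006  0.0977  0.0055]]
red cap tops (near jaw, far)
 [[0.5851 0.0001 0.0787 0.003 ]
 [0.5871 0.0769 0.0827 0.0033]]
plate@.072
 [[ 0.6142 -0.055   0.072 ]
 [ 0.6135 -0.1002  0.072 ]
 [ 0.5526 -0.0966  0.072 ]
 [ 0.5551 -0.0526  0.072 ]] [ 0.5839 -0.0761  0.072 ]
centroid [[ 0.5841 -0.0762  0.072 ]]
blocks
 [[ 0.6206 -0.2761  0.059 ]
 [ 0.6195 -0.2868  0.059 ]
 [ 0.5227 -0.2779  0.059 ]
 [ 0.525  -0.2651  0.059 ]
 [ 0.6436  0.1079  0.059 ]
 [ 0.6431  0.0963  0.059 ]
 [ 0.5425  0.1037  0.059 ]
 [ 0.5424  0.1134  0.059 ]]
bars [[ 0.6313  0.0952  0.045 ]
 [ 0.6101 -0.275   0.045 ]
 [ 0.5572  0.1002  0.045 ]
 [ 0.5353 -0.2701  0.045 ]]
```

Create go.py:
```python
import sys,numpy as np
from scipy.spatial.transform import Rotation as Ro
from workcell import env, cams, readout
s=readout.get_state();w=s["orientation"];R=Ro.from_quat([*w[1:],w[0]])
x=float(sys.argv[1]);y=float(sys.argv[2]);z=float(sys.argv[3])
c,n=np.cos(-.0575),np.sin(-.0575)
Y=np.array([c,n,0]);Z=np.array([0,0,-1.]);G=Ro.from_matrix(np.c_[np.cross(Y,Z),Y,Z])
np.set_printoptions(precision=4,suppress=True)
print("shift",R.inv().apply(np.array([x,y,z])-s["tcp_pos"]),"rot",(R.inv()*G).as_rotvec(),"tcp",s["tcp_pos"],s["clock"],s["wrist_force"])
```

```bash
python3 go.py .584 -.079 .2525
```

```text
shift [-0.5861 -0.5127  0.0007] rot [-0.0015  0.0009  1.3885] tcp [0.1364 0.5582 0.2525] 0.1 [0.5469 0.001  0.2794]
```

The rows are not in the units I measure in: shifts go in shares of 0.8 m and turns go in shares of pi/2 rad. I convert before sending: -0.31 m / 0.8 = -0.3875, -0.271 m / 0.8 = -0.3388, 1.35 rad / 1.5708 = 0.8594.

Call:
{"op": "tcp_steps", "data": {"motion": {"tx":[-0.0375, -0.0875, -0.1375, -0.1875, -0.2375, -0.2875, -0.3375, -0.3875], "ty":[-0.0325, -0.0763, -0.12, -0.1638, -0.2075, -0.2513, -0.295, -0.3388], "tz":[0, 0, 0, 0, 0, 0, 0, 0], "wx":[0, 0, 0, 0, 0, 0, 0, 0], "wy":[0, 0, 0, 0, 0, 0, 0, 0], "wz":[0.0637, 0.1719, 0.2865, 0.4011, 0.5157, 0.6303, 0.7448, 0.8594]}, "jaw": 0, "grip_n": 40}}

```text
clock: 1.1
tcp_pos: [0.3739, 0.2201, 0.2531]
orientation: [-0.0, 0.716, 0.698, 0.0]
wrist_force: [0.6, 0.2, 0.2]
finger_gap: 0.0
grip_force: 0.0
```

```bash
python3 go.py .584 -.079 .2525
```

```text
shift [-0.2938  0.2175  0.0006] rot [-0.     -0.0001  0.0327] tcp [0.3739 0.2201 0.2531] 1.1 [0.6201 0.2334 0.2348]
```

Scaled: -0.285 m / 0.8 = -0.3563, -0.265 m / 0.8 = -0.3313, 0.03 rad / 1.5708 = 0.0191.

Call:
{"op": "tcp_steps", "data": {"motion": {"tx":[-0.05, -0.1063, -0.1625, -0.2188, -0.275, -0.3313, -0.3563, -0.3563], "ty":[0.0375, 0.0788, 0.12, 0.1625, 0.2038, 0.245, 0.2638, 0.2638], "tz":[0, 0, 0, 0, 0, 0, 0, 0], "wx":[0, 0, 0, 0, 0, 0, 0, 0], "wy":[0, 0, 0, 0, 0, 0, 0, 0], "wz":[0.0191, 0.0191, 0.0191, 0.0191, 0.0191, 0.0191, 0.0191, 0.0191]}}}

```text
clock: 2.1
tcp_pos: [0.5793, -0.0689, 0.2521]
orientation: [-0.001, 0.725, 0.689, -0.0]
wrist_force: [-0.8, -0.1, -0.9]
finger_gap: 0.0001
grip_force: 0.0
```

```bash
python3 go.py .584 -.079 .12
```

```text
shift [-0.0099  0.0054  0.1321] rot [-0.0015 -0.0004  0.0057] tcp [ 0.5793 -0.0689  0.2521] 2.1 [-0.84   -0.1148 -0.9185]
```

Down to about 25 mm above the plate, then check with pictures.

Scaled: 0.13 m / 0.8 = 0.1625, 0.125 m / 0.8 = 0.1563, 0.005 rad / 1.5708 = 0.0032.

Call:
{"op": "tcp_steps", "data": {"motion": {"tx":[-0.0063, -0.0125, -0.0125, -0.0125, -0.0125], "ty":[0.0038, 0.0063, 0.0063, 0.0063, 0.0063], "tz":[0.05, 0.1125, 0.1563, 0.1625, 0.1625], "wx":[0, 0, 0, 0, 0], "wy":[0, 0, 0, 0, 0], "wz":[0, 0, 0.0032, 0.0032, 0.0032]}}}

```text
clock: 2.72
tcp_pos: [0.5834, -0.0767, 0.1242]
orientation: [0.0, 0.726, 0.688, 0.0]
wrist_force: [0.3, 0.0, 0.4]
finger_gap: 0.0003
grip_force: 0.0
```

Run:
```python
from h import *
from workcell import env, cams, readout
o=[]
for n,r in(("side",(245,170,405,350)),("top",(225,120,415,230))):
    c=cams.read_camera(n);x0,y0,x1,y1=r
    o.append(cv2.resize(c["image"][y0:y1,x0:x1,::-1],(400,int((y1-y0)*400/(x1-x0))),interpolation=2))
h=max(i.shape[0] for i in o)
cv2.imwrite("pics/a1.png",np.hstack([cv2.copyMakeBorder(i,0,h-i.shape[0],0,0,0) for i in o]))
s=readout.get_state();print(s["tcp_pos"],s["wrist_force"])
```

```bash
python3 go.py .584 -.079 .096
```

```text
[ 0.58452241 -0.07731766  0.12534821] [-0.02804523 -0.16691338  1.23385293]
shift [-0.0017 -0.0005  0.0293] rot [0.0031 0.0005 0.0041] tcp [ 0.5845 -0.0773  0.1253] 2.825 [-0.028  -0.1669  1.2339]
```

View pics/a1.png

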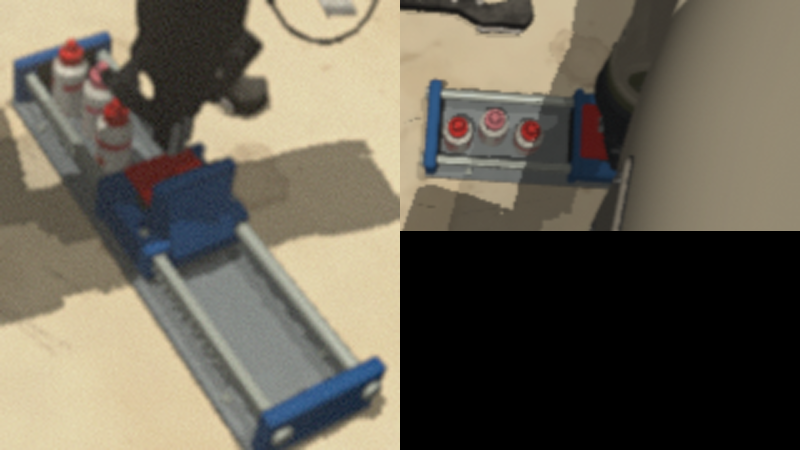

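The closed fingertips hang over the plate, at about (175,150) in the left crop, and clear the wall. All three bottles are upright. Descending onto the plate while watching the force.

Scaled: 0.035 m / 0.8 = 0.0438, 0.03 m / 0.8 = 0.0375, 0.004 rad / 1.5708 = 0.0025.

Call:
{"op": "tcp_steps", "data": {"motion": {"tx":[0, 0, 0, 0, 0], "ty":[0, 0, 0, 0, 0], "tz":[0.0125, 0.025, 0.0375, 0.0438, 0.0438], "wx":[0, 0, 0, 0, 0], "wy":[0, 0, 0, 0, 0], "wz":[0.0025, 0.0025, 0.0025, 0.0025, 0.0025]}}}

```text
clock: 3.45
tcp_pos: [0.5833, -0.0774, 0.0883]
orientation: [-0.0, 0.727, 0.686, 0.0]
wrist_force: [-2.1, 0.4, 6.4]
finger_gap: -0.0
grip_force: 3.2
```

```bash
python3 go.py .584 -.079 .086
```

```text
shift [-0.0015  0.0008  0.0023] rot [-0.0001 -0.0002 -0.0005] tcp [ 0.5833 -0.0774  0.0883] 3.45 [-2.0941  0.3603  6.3802]
```

Scaled: 0.004 m / 0.8 = 0.005, 0.002 m / 0.8 = 0.0025.

Call:
{"op": "tcp_steps", "data": {"motion": {"tx":[0, 0, 0], "ty":[0, 0, 0], "tz":[0.0025, 0.005, 0.005], "wx":[0, 0, 0], "wy":[0, 0, 0], "wz":[0, 0, 0]}}}

```text
clock: 3.82
tcp_pos: [0.5834, -0.0774, 0.086]
orientation: [0.0, 0.727, 0.686, 0.0]
wrist_force: [-4.4, 1.2, 13.4]
finger_gap: 0.0003
grip_force: 6.8
```

```bash
python3 go.py .584 -.079 .086
```

```text
shift [-0.0015  0.0007 -0.    ] rot [ 0.0009  0.0001 -0.0004] tcp [ 0.5834 -0.0774  0.086 ] 3.825 [-4.3718  1.2348 13.4085]
```

Scaled: -0.04 m / 0.8 = -0.05, -0.032 m / 0.8 = -0.04.

Call:
{"op": "tcp_steps", "data": {"motion": {"tx":[-0.0063, -0.0125, -0.02, -0.03, -0.04, -0.05, -0.05], "ty":[0, 0, 0, 0, 0, 0, 0], "tz":[0, 0, 0, 0, 0, 0, 0], "wx":[0, 0, 0, 0, 0, 0, 0], "wy":[0, 0, 0, 0, 0, 0, 0], "wz":[0, 0, 0, 0, 0, 0, 0]}}}

```text
clock: 4.7
tcp_pos: [0.581, -0.118, 0.086]
orientation: [0.001, 0.728, 0.686, -0.0]
wrist_force: [-4.1, 0.7, 13.0]
finger_gap: -0.0002
grip_force: 6.7
```

```bash
python3 go.py .577 -.215 .086
```

```text
shift [-0.0971  0.0017  0.0001] rot [ 0.0008  0.0008 -0.0012] tcp [ 0.581 -0.118  0.086] 4.7 [-4.1368  0.6865 13.05  ]
```

Scaled: -0.07 m / 0.8 = -0.0875, -0.065 m / 0.8 = -0.0813.

Call:
{"op": "tcp_steps", "data": {"motion": {"tx":[-0.01, -0.0225, -0.035, -0.0475, -0.06, -0.0725, -0.0813, -0.0875], "ty":[0, 0, 0, 0, 0, 0, 0, 0], "tz":[0, 0, 0, 0, 0, 0, 0, 0], "wx":[0, 0, 0, 0, 0, 0, 0, 0], "wy":[0, 0, 0, 0, 0, 0, 0, 0], "wz":[0, 0, 0, 0, 0, 0, 0, 0]}}}

```text
clock: 5.7
tcp_pos: [0.5768, -0.1872, 0.086]
orientation: [0.0, 0.727, 0.686, 0.0]
wrist_force: [-3.6, 3.1, 14.2]
finger_gap: 0.0001
grip_force: 6.9
```

Run:
```python
from h import *
from workcell import env, cams, readout
o=[]
for n,r in(("side",(245,170,405,350)),("top",(225,120,415,230))):
    c=cams.read_camera(n);x0,y0,x1,y1=r
    o.append(cv2.resize(c["image"][y0:y1,x0:x1,::-1],(400,int((y1-y0)*400/(x1-x0))),interpolation=2))
h=max(i.shape[0] for i in o)
cv2.imwrite("pics/a2.png",np.hstack([cv2.copyMakeBorder(i,0,h-i.shape[0],0,0,0) for i in o]))
```

```bash
python3 go.py .577 -.215 .086
```

```text
shift [-0.0271  0.0018 -0.    ] rot [ 0.0004  0.0007 -0.0011] tcp [ 0.5768 -0.1878  0.086 ] 5.8 [-4.8807  0.4604 13.3677]
```

View pics/a2.png

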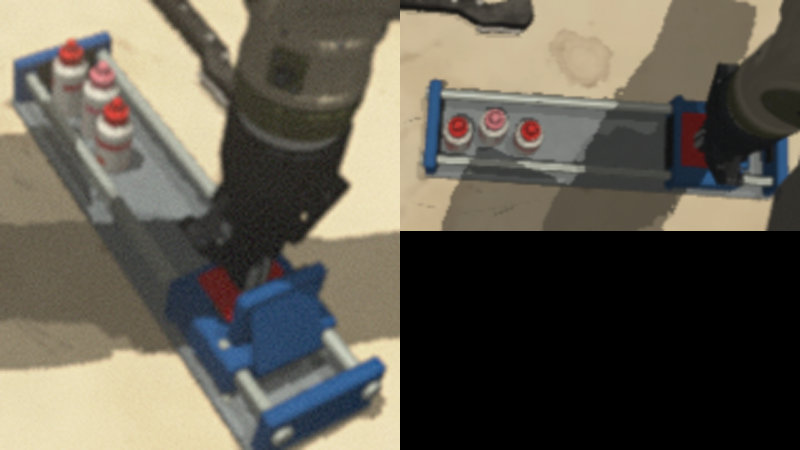

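The jaw has travelled about 100 mm with the release held down. A gap of about 30 mm is left to the end block (side crop, around (290,380)), and the bottles haven't moved. Continuing gently to the stop.

Scaled: -0.022 m / 0.8 = -0.0275, -0.018 m / 0.8 = -0.0225.

Call:
{"op": "tcp_steps", "data": {"motion": {"tx":[-0.0075, -0.015, -0.0225, -0.0275, -0.0275], "ty":[0, 0, 0, 0, 0], "tz":[0, 0, 0, 0, 0], "wx":[0, 0, 0, 0, 0], "wy":[0, 0, 0, 0, 0], "wz":[0, 0, 0, 0, 0]}}}

```text
clock: 6.42
tcp_pos: [0.5755, -0.2081, 0.086]
orientation: [-0.001, 0.727, 0.686, 0.001]
wrist_force: [-5.0, 6.6, 14.8]
finger_gap: -0.0
grip_force: 7.3
```

```bash
python3 go.py .577 -.215 .086
```

```text
shift [-0.0068  0.0019 -0.    ] rot [ 0.0006 -0.0024 -0.    ] tcp [ 0.5755 -0.2081  0.086 ] 6.425 [-4.9755  6.5689 14.8311]
```

Some y-force is showing (6.6 N), possibly the stop. Pushing a little further to check.

Scaled: -0.004 m / 0.8 = -0.005, -0.002 m / 0.8 = -0.0025.

Call:
{"op": "tcp_steps", "data": {"motion": {"tx":[-0.0025, -0.005, -0.005], "ty":[0, 0, 0], "tz":[0, 0, 0], "wx":[0, 0, 0], "wy":[0, 0, 0], "wz":[0, 0, 0]}}}

```text
clock: 6.8
tcp_pos: [0.5757, -0.2103, 0.086]
orientation: [-0.001, 0.727, 0.687, 0.002]
wrist_force: [-2.7, 12.0, 14.8]
finger_gap: 0.0002
grip_force: 7.5
```

Call:
{"op": "tcp_steps", "data": {"motion": {"tx":[-0.0025, -0.0025, -0.0025], "ty":[0, 0, 0], "tz":[0, 0, 0], "wx":[0, 0, 0], "wy":[0, 0, 0], "wz":[0, 0, 0]}}}

```text
clock: 7.18
tcp_pos: [0.5759, -0.2123, 0.086]
orientation: [-0.001, 0.727, 0.687, 0.003]
wrist_force: [-0.5, 10.0, 14.6]
finger_gap: 0.0001
grip_force: 7.2
```

The force levelled off at about 10 N while the tool still moves. This fits the tip sliding on the plate with the jaw already stopped, before it meets the wall. I'll continue until the wall contact shows.

Call:
{"op": "tcp_steps", "data": {"motion": {"tx":[-0.0025, -0.005, -0.0063, -0.0063], "ty":[0, 0, 0, 0], "tz":[0, 0, 0, 0], "wx":[0, 0, 0, 0], "wy":[0, 0, 0, 0], "wz":[0, 0, 0, 0]}}}

```text
clock: 7.68
tcp_pos: [0.5761, -0.2175, 0.0859]
orientation: [-0.001, 0.727, 0.687, 0.003]
wrist_force: [0.0, 10.1, 12.7]
finger_gap: -0.0002
grip_force: 6.6
```

Call:
{"op": "tcp_steps", "data": {"motion": {"tx":[-0.0013, -0.0038, -0.0038], "ty":[0, 0, 0], "tz":[0, 0, 0], "wx":[0, 0, 0], "wy":[0, 0, 0], "wz":[0, 0, 0]}}}

```text
clock: 8.05
tcp_pos: [0.576, -0.2208, 0.0859]
orientation: [-0.0, 0.727, 0.687, 0.003]
wrist_force: [-0.4, 9.0, 12.8]
finger_gap: -0.0002
grip_force: 6.3
```

```bash
python3 go.py .577 -.215 .086
```

```text
shift [ 0.0058  0.0006 -0.    ] rot [ 0.0029 -0.0045  0.0015] tcp [ 0.576  -0.2208  0.0859] 8.05 [-0.3857  8.9849 12.7816]
```

Scaled: -0.004 m / 0.8 = -0.005, -0.002 m / 0.8 = -0.0025.

Call:
{"op": "tcp_steps", "data": {"motion": {"tx":[-0.0025, -0.005, -0.005], "ty":[0, 0, 0], "tz":[0, 0, 0], "wx":[0, 0, 0], "wy":[0, 0, 0], "wz":[0, 0, 0]}}}

```text
clock: 8.43
tcp_pos: [0.576, -0.2211, 0.0859]
orientation: [-0.003, 0.726, 0.688, 0.005]
wrist_force: [1.8, 20.6, 15.5]
finger_gap: 0.0001
grip_force: 13.1
```

Run:
```python
from h import *
from workcell import env, cams, readout
o=[]
for n,r in(("side",(285,220,405,355)),("top",(290,150,415,230))):
    c=cams.read_camera(n);x0,y0,x1,y1=r
    o.append(cv2.resize(c["image"][y0:y1,x0:x1,::-1],(400,int((y1-y0)*400/(x1-x0))),interpolation=2))
h=max(i.shape[0] for i in o)
cv2.imwrite("pics/a3.png",np.hstack([cv2.copyMakeBorder(i,0,h-i.shape[0],0,0,0) for i in o]))
```

```text
(no output)
```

View pics/a3.png

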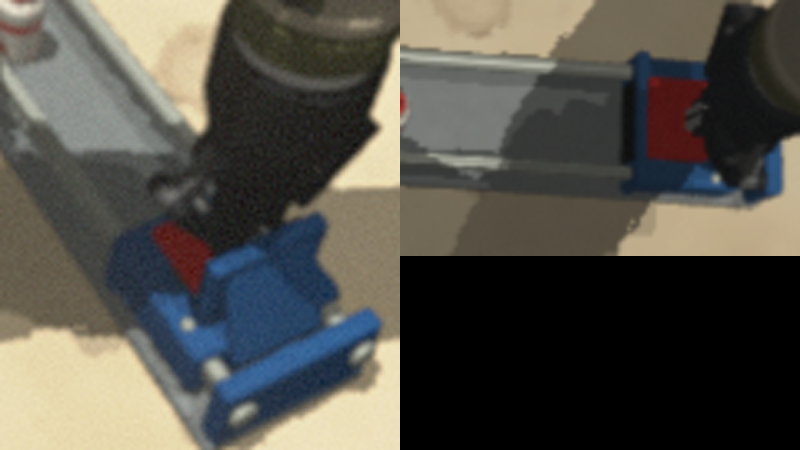

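The force has climbed to 20 N with no further motion, so there is a hard stop and the release is bottomed at TCP z = 0.086. A short bar stub is visible between the jaw and the block at about (213,370), so I'll check the gap before letting go.

Run:
```python
from h import *
np.set_printoptions(precision=4,suppress=True)
from workcell import env, cams, readout
S=cams.read_camera("side");T=cams.read_camera("top");pickle.dump({"side":S,"top":T},open("c1.pkl","wb"))
yc=np.array([.0575,.998]);
def Y(P):return (P[:,:2]-[.583,-.087])@yc
d=pickle.load(open("c0.pkl","rb"));t=lambda q:np.array(q,float)/4+[230-.375,150-.375]
print("before front edge jaw, plate front (y_c)",Y(onz(d["top"],t([[318,52],[306,220]]),.06)),Y(onz(d["top"],t([[325,79],[323,181]]),.072)))
t1=lambda q:np.array(q,float)/3.2+[290-.35,150-.35]
print("after",Y(onz(T,t1([[637-400,53],[625-400,190]]),.06)),Y(onz(T,t1([[650-400,79],[647-400,159]]),.064)))
s=lambda q:np.array(q,float)/(400/120)+[285-.35,220-.35]
print("side: stub start/end @.05, block top rear-inner edge @.059",Y(onz(S,s([[203,357],[222,385]]),.05)),Y(onz(S,s([[218,383],[375,312]]),.059)))
print("jaw rear low edge @.04..",Y(onz(S,s([[190,388],[215,345]]),.04)))
im=S["image"][265:355,320:410,::-1];cv2.imwrite("pics/a4.png",cv2.resize(cv2.convertScaleAbs(im,alpha=1.6),None,fx=6,fy=6,interpolation=2))
```

```text
before front edge jaw, plate front (y_c) [0.0366 0.0398] [0.0337 0.0327]
after [-0.0908 -0.0833] [-0.0993 -0.0977]
side: stub start/end @.05, block top rear-inner edge @.059 [-0.169  -0.1861] [-0.1877 -0.1912]
jaw rear low edge @.04.. [-0.1766 -0.1621]
```

View pics/a4.png

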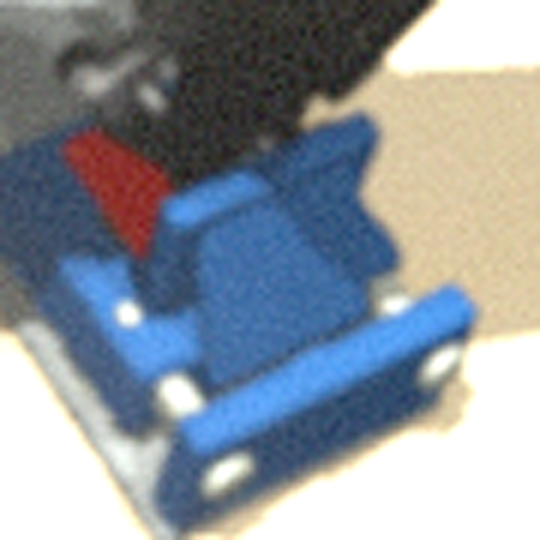

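Side view: the jaw's rear is 10–15 mm from the block face at the bars. In the first top view a dark feature sits on the block's inner face around (682,160), which could be a bumper. The release is bottomed and the jaw won't move at 20 N. One firmer push will confirm the stop, then I'll lift with light pressure on the wall.

Scaled: -0.002 m / 0.8 = -0.0025, -0.001 m / 0.8 = -0.0013.

Call:
{"op": "tcp_steps", "data": {"motion": {"tx":[-0.0013, -0.0025, -0.0025], "ty":[0, 0, 0], "tz":[0.0013, 0.0013, 0.0013], "wx":[0, 0, 0], "wy":[0, 0, 0], "wz":[0, 0, 0]}}}

```text
clock: 9.0
tcp_pos: [0.576, -0.2212, 0.0859]
orientation: [-0.003, 0.725, 0.689, 0.006]
wrist_force: [1.0, 26.7, 22.0]
finger_gap: -0.0002
grip_force: 17.8
```

Call:
{"op": "tcp_steps", "data": {"motion": {"tx":[0.0025, 0.0025, 0.0025, 0.0025, 0.0025], "ty":[0, 0, 0, 0, 0], "tz":[0, -0.0063, -0.015, -0.0225, -0.0225], "wx":[0, 0, 0, 0, 0], "wy":[0, 0, 0, 0, 0], "wz":[0, 0, 0, 0, 0]}}}

```text
clock: 9.62
tcp_pos: [0.5736, -0.2211, 0.0988]
orientation: [-0.005, 0.726, 0.688, 0.003]
wrist_force: [2.9, 15.3, -2.7]
finger_gap: -0.0
grip_force: 7.9
```

```bash
python3 go.py .577 -.215 .086
```

```text
shift [0.0061 0.0031 0.0128] rot [-0.0036 -0.0116  0.0033] tcp [ 0.5736 -0.2211  0.0988] 9.625 [ 2.9365 15.275  -2.7275]
```

Off the plate. Back away from the wall, then go up and out of the view.

Scaled: -0.15 m / 0.8 = -0.1875, -0.11 m / 0.8 = -0.1375.

Call:
{"op": "tcp_steps", "data": {"motion": {"tx":[0.0075, 0.0175, 0.0175, 0.0175, 0.0175, 0.0175], "ty":[0, 0, 0, 0, 0, 0], "tz":[0, 0, -0.025, -0.075, -0.1375, -0.1875], "wx":[0, 0, 0, 0, 0, 0], "wy":[0, 0, 0, 0, 0, 0], "wz":[0, 0, 0, 0, 0, 0]}}}

```text
clock: 10.38
tcp_pos: [0.5758, -0.2136, 0.2536]
orientation: [0.001, 0.727, 0.686, 0.0]
wrist_force: [0.6, 0.1, -0.5]
finger_gap: 0.0002
grip_force: 0.0
```

Call:
{"op": "tcp_steps", "data": {"motion": {"tx":[0.05, 0.125, 0.2, 0.275, 0.35, 0.425, 0.5, 0.525], "ty":[0, 0, 0, 0, 0, 0, 0, 0], "tz":[0, 0, 0, 0, 0, 0, 0, 0], "wx":[0, 0, 0, 0, 0, 0, 0, 0], "wy":[0, 0, 0, 0, 0, 0, 0, 0], "wz":[0, 0, 0, 0, 0, 0, 0, 0]}}}

```text
clock: 11.38
tcp_pos: [0.5996, 0.2092, 0.2513]
orientation: [0.0, 0.726, 0.688, 0.0]
wrist_force: [-0.1, -0.7, 0.2]
finger_gap: 0.0001
grip_force: 0.0
```

Run:
```python
from h import *
np.set_printoptions(precision=4,suppress=True)
from workcell import env, cams, readout
S=cams.read_camera("side");T=cams.read_camera("top");pickle.dump({"side":S,"top":T},open("c2.pkl","wb"))
d=pickle.load(open("c0.pkl","rb"))
for n,r in(("side",(240,175,405,355)),("top",(230,150,415,220))):
  for k,c in(("old",d[n]),("new",{"side":S,"top":T}[n])):
    for b in blobs(c,(0,120,80),(10,255,255),r):print(n,k,np.round(b[0],1),b[1])
a=cv2.resize(T["image"][150:220,230:415,::-1],None,fx=3,fy=3,interpolation=2)
b=cv2.resize(S["image"][245:355,300:405,::-1],None,fx=3.2,fy=3.2,interpolation=2)
w=max(a.shape[1],b.shape[1]);cv2.imwrite("pics/f.png",np.vstack([cv2.copyMakeBorder(i,0,0,0,w-i.shape[1],0) for i in(a,b)]))
```

```text
side old [308.6 237.4] 277.0
side old [291.  214.2] 64.5
side old [272.9 191. ] 49.5
side new [348.9 287.3] 515.5
side new [290.9 214.3] 67.5
side new [272.9 191.1] 52.5
top old [286.7 181.7] 53.0
top old [252. 180.] 56.5
top old [320.5 182.4] 453.0
top new [286.8 181.8] 52.0
top new [252.2 180.1] 53.0
top new [377.7 186.2] 464.0
```

View pics/f.png

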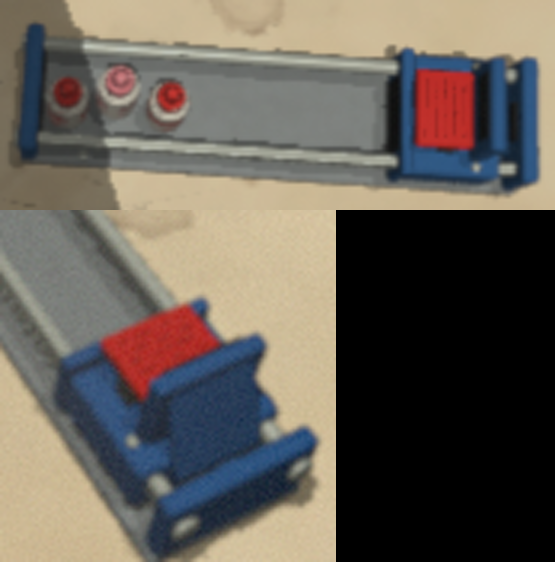

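Run:
```python
from h import *
np.set_printoptions(precision=4,suppress=True)
d=pickle.load(open("c2.pkl","rb"));T,S=d["top"],d["side"]
t=lambda q:np.array(q,float)/3+[230-.33,150-.33]
s=lambda q:(np.array(q,float)-[0,210])/3.2+[300-.35,245-.35]
print(tri(T,t([[418,70],[417,148]]),S,s([[190,306],[103,346]])))
p=onz(T,[[377.7,186.2]],.074);print(p,"moved",np.linalg.norm(p[0,:2]-[.5841,-.0762]))
for z in(.064,.068,.074):  # predicted side pixels of front plate corners for each height
    f=onz(T,t([[418,70],[417,148]]),z);print(z,proj(S,f).ravel(),s([[190,306],[103,346]]).ravel())
```

```text
[[ 0.6094 -0.1897  0.0713  0.0047]
 [ 0.5496 -0.1865  0.07    0.0055]]
[[ 0.576  -0.2061  0.074 ]] moved 0.13015947493817484
0.064 [357.2657 277.8847 329.3472 290.0321] [359.025  274.65   331.8375 287.15  ]
0.068 [356.7973 276.2911 328.9055 288.3743] [359.025  274.65   331.8375 287.15  ]
0.074 [356.0882 273.8804 328.2371 285.8667] [359.025  274.65   331.8375 287.15  ]
```

The jaw moved 130 mm to a hard stop that held at 27 N with the release bottomed. The plate is now up: about 71 mm measured, and these views read about 4–5 mm low (wall top came out at 97 mm against the stated 102 mm). The bottle caps are within 0.2 px of where they started, so I'm handing in.

```bash
python3 -c "
from workcell import env, cams, readout
print(env.hand_in())"
```

```text
the job is handed in; nothing more can be done
None
```

I handed the job in at about 11.5 s: with the release held down, the jaw went back 130 mm to a hard stop I take to be the end block (10–15 mm of bar still shows there), the release sprang back up, the two red-capped bottles measured unmoved, the pink one looked undisturbed, and the hand-in gave no verdict.

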